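# Hang the work torch in its slotted bracket over the drip tray and switch it on

## Task

Hang the yellow work torch, lens down, in the blue bracket over the grey drip tray: bring its thin barrel in through the open front of the slot, slide it to the far end of the slot's arm on the drip tray's side, and let it down so that its tail cap rests on the plate. Then, with the torch hanging there, press the red button on its tail fully in to switch it on and let go, leaving it hanging straight. Leave the tray, wheel chock, spray bottle and wheel nut key where they are.

Things in the scene. Friction and masses are not known exactly. Their poses are not given: they have to be found in the camera images.
- torch: yellow LED torch, 140 mm tall plus button, standing on its lens head. From the bottom: lens head diameter 50, 45 tall, then 13 of taper; black barrel diameter 24, 37 long; tail cap diameter 50, 45 tall. Origin: centre of its underside (lens end); z towards the tail. Both ends are too wide to pass through the slot. Hanging on the plate, its origin is 45 mm above the shelf
- torch_cap (a point): centre of the top face of the torch's tail cap, 140 mm above the torch's origin, 45 mm above the cap's lower shoulder
- torch_button (a joint): tail button of the torch, m: 0 out, 0.005 fully pressed in (about 5 N); springs back out when let go
- torch_button_top (a point): centre of the top of the red button, diameter 24, standing 6 mm above the tail cap when out
- bracket: fixed blue plate 160 (x) by 300 (y), 6 mm thick, top 140 above the shelf, on posts at its back corners (x 64 to 80, y +-120 to 150), else open below. Origin: on the shelf under its centre; -x is its front, roughly towards the robot. T-shaped slot 34 wide: stem along y = 0 from the open front edge (x = -80) to x = 0; cross bar along x = 0, ends at y = +-106
- mouth (a point): middle of the slot's open mouth, at the plate's front edge, level with the plate's top
- pocket_left (a point): level with the plate's top, where the barrel's axis belongs at the end of the slot's +y arm (bracket x 0, y +90; the slot's end wall is at y +106)
- pocket_right (a point): the same at the end of the -y arm (bracket x 0, y -90)
- tray: grey plastic drip tray, 170 (x) by 110 (y) by 20 mm high, open on top, on the shelf half under one arm of the bracket's slot (left or right); origin: centre of its underside
- chock: red plastic wheel chock, wedge 150 (x) by 80 (y) by 70 mm high, its low end towards the robot, half under the other arm; origin: centre of its underside
- spray_bottle: closed green spray bottle standing upright, diameter 72, 195 mm tall with its white trigger head; origin: centre of its underside
- nut_key: chrome locking wheel nut key, a hexagonal bar 30 mm across flats and 100 long over all, lying along its x left of the bracket; origin: on the shelf below it, near its middle
Not all that is in view belongs to the job. Several things have the shape of the torch; the one meant has the colours described above. Several things look just like the tray: the one meant starts farthest to the robot's left.

How it is judged (in metres and radians):
On the way, in this order (a step that is already met when the one before it is completed fails the run):
1. the torch hangs upright at the end of the slot's arm on the drip tray's side, tail cap down on the plate (((horizontal distance between torch and pocket_left below 0.012 m and y of tray in the frame of bracket above 0 m) or (horizontal distance between torch and pocket_right below 0.012 m and y of tray in the frame of bracket below 0 m)) and z of torch in the frame of bracket between 0.04 and 0.05 m and angle between torch's own z axis and vertical below 0.12 rad), for 0.2 s.
2. its tail button is pressed in while it hangs there (all of step 1 and value of joint torch_button above 0.004 m), for 0.1 s.
At the end, for the whole second after the job is handed in: the torch hangs upright (within 0.12 rad) and at rest with its tail cap down on the bracket's plate (torch origin 40 to 50 mm above the shelf), its axis within 12 mm of the pocket point at the end of the slot arm on the drip tray's side, with the button let go (all of step 1 and value of joint torch_button below 0.002 m and linear speed of torch below 0.02 m/s); the robot touches nothing.
It fails at once if the drip tray is pushed more than 25 mm from its place or tipped (distance of tray from where it was at the start of the episode above 0.025 m or angle between tray's own z axis and vertical above 0.35 rad).
It fails at once if the wheel chock is pushed more than 25 mm from its place or tipped (distance of chock from where it was at the start of the episode above 0.025 m or angle between chock's own z axis and vertical above 0.35 rad).
It fails at once if the spray bottle is pushed more than 25 mm from its place or tipped (distance of spray_bottle from where it was at the start of the episode above 0.025 m or angle between spray_bottle's own z axis and vertical above 0.35 rad).
It fails at once if the wheel nut key is moved more than 25 mm (distance of nut_key from where it was at the start of the episode above 0.025 m).
It also fails if it takes over 58 s, if anything falls off the work surface, if the arm or the gripper's body presses on something with over 40 N, if the wrist force passes 120 N, or if a joint passes its speed limit or range.

## Robot

A 6-joint arm with a two-finger parallel gripper is mounted at the origin on the work surface. World frame = base frame: x ahead of the robot, y to its left, z up, the work surface at z = 0. Lengths are in m, angles in degrees, forces in N, time in s.
With the tool pointing down it reaches from about 0.4 to 0.825 m from the base axis. Payload 7 kg.
Tool frame: the origin (TCP) lies midway between the tips of the shut fingers; the grasp point (between the pads) lies 19 mm behind it (r.grip_depth is the distance from the TCP to the grasp point, in m); z points along the fingers, y is the line along which they close (so a half turn about z gives the same grasp; the last joint's range is limited). The gripper opens to 88 mm and grips with 3 to 60 N. Pads are 19 mm wide; open, the fingers measure 130 mm over their backs; the gripper's body (78 mm by 193 mm) begins 47 mm behind the grasp point.
Start: joints at [-48.753, 20.546, 0.682, 0, -70.136, -16.507], TCP at [0.282, -0.613, 0.227] pointing down, gripper open.
Joint ranges: [-176.03, 176.03], [-82.01, 121.73], [-58.28, 71.71], [-173.87, 95.51], [-174.79, -0.11], [-173.66, 173.66]. Speed limits (degrees/s): [136.94, 136.94, 172.46, 180, 180, 180].

## Interface

Orientations are given as [roll, pitch, yaw] about the fixed x, y, z axes, in that order (R = Rz(yaw) Ry(pitch) Rx(roll)).
In Python, from plant import r, capture, close_job, search_frame, outline_of gives the robot as it stands.
- The arm moves only by the shell command python3 -m creep 'ROWS' [FORCE]. ROWS is JSON, a list of rows, each a list of 7 numbers: the finger opening in mm, from 0 to 87.6, then the shift along the world's x, y, z in units of 25 mm (1.0 is 25 mm), then the turn, a rotation vector about the world's x, y, z in degrees. In form: [[hand, x, y, z, ax, ay, az], ...]. A call has 1 to 8 rows; each row shifts and turns the commanded pose from where the row before left it; what a row does not reach is not made up. A row lasts 1/12 s, in which the tool goes at most 41.7 mm and 7.16 degrees, less where a joint would pass 70% of its speed; a pose out of reach is approached as far as the arm can. A call is refused whole if a number of a shift passes 1 or a number of a turn 7.16, either way. A call with a gripper value outside its range is refused whole. The fingers move at their own pace and stop on an object; FORCE is the grip in N (left out, the last holds). Time passes only in rows, so rows that do not move let the fingers close. It gives the time, the measured TCP pose, the force, the opening and the grip force at its end, in the units of the state.
- r.get_state(): the state, without advancing time (a new reading comes with each control period).
- capture(name): name is "side" or "top"; returns a dict with "frame" (420x560x3 uint8, red, green, blue), "K" (3x3 intrinsics, pixels), "k1" (the pictures are not rectified: a ray, as slopes to the right and down, at radius r is drawn at 1 + k1 r^2 times it, then the intrinsics apply), "origin" and "rotation" of the camera in the world. Camera axes: x right, y down, z forward; pixel columns grow to the right and rows downward; lengths in m; the calibration is good to about 2 mm. A picture is of the moment at which its call begins. There is no depth.
- close_job(): hands the job in; it is judged then, once.
Trained networks look in a picture, given as the dict that the camera call returned (one of the last four; its "shot" number tells which), for a name from the list of things; names that differ only in an ending like _2 or _b are one class to them, and where a whole thing is asked for, a point or a joint stands for the part that bears it (a point fixed in the world has none). Each returns a list of dicts, best first, with "conf" (0 to 1); they miss things now and then, are a little off and sometimes report something else, mostly with a low value. They report only what shows in the picture. A call takes as long as a camera call. They do not tell look-alikes from the thing itself.
- search_frame(picture, target): "bbox" ([left, top, right, bottom] in pixels, round what is visible of it).
- outline_of(picture, target): "region" (420x560 bool, what is visible of it) and "bbox" ([left, top, right, bottom] in pixels, round what is visible of it).
The state is a dict: "time_s": time; "joints": joint angles; "qd": joint speeds; "joint_torque": joint torques, N m; "tcp_pos": TCP position; "eef_rot": TCP orientation; "contact_force": force on the tool from outside, world axes, zero at the start; "moment": the same for the moment, N m; "gripper_width": finger opening in m; "gripper_force": force on a finger pad.
Only numpy, scipy, OpenCV 4.12 (cv2) and the standard library are available. Lean on these libraries where they do the work, as an engineer would, in place of code of your own. Each camera call takes 0.05 s, during which the arm holds its last target. There are 200 camera calls.

## Working session

There is one attempt and no reset: what is moved stays moved. The work goes in short steps, Python scripts to look and compute and a shell command to move; the robot and the scene stay as the last step left them, time stands still between calls to the robot, and variables do not carry over. Pictures are saved under pics/ and viewed, at most 10 in all, crops included, and the job is handed in when it is done.

```bash
ls; mkdir -p pics
cat > h.py <<'E'
import numpy as np, cv2
from plant import r, capture, close_job, search_frame, outline_of
def ray(c,u,v):
    K=c["K"];d=np.array([(u-K[0][2])/K[0][0],(v-K[1][2])/K[1][1]]);s=d.copy()
    for _ in range(30): s=d/(1+c["k1"]*(s@s))
    w=np.array(c["rotation"])@np.array([s[0],s[1],1]); return np.array(c["origin"]),w
def at_z(c,u,v,z):
    o,w=ray(c,u,v); return o+w*(z-o[2])/w[2]
def proj(c,p):
    q=np.array(c["rotation"]).T@(np.array(p)-np.array(c["origin"]));s=q[:2]/q[2];s=s*(1+c["k1"]*(s@s))
    K=np.array(c["K"]);return np.array([K[0,0]*s[0]+K[0,2],K[1,1]*s[1]+K[1,2]])
def save(c,n): cv2.imwrite("pics/"+n,c["frame"][:,:,::-1])
E
python3 - <<'E'
from h import *
np.set_printoptions(precision=3,suppress=True)
a=capture("side");b=capture("top")
f=np.hstack([a["frame"],b["frame"]]);f=np.vstack([a["frame"],b["frame"]])
save(a,"s0.png");save(b,"t0.png")
for n,c in(("side",a),("top",b)):
    print(n,c["origin"],np.array(c["rotation"]).tolist(),c["k1"])
    for t in["torch","tray","chock","spray_bottle","nut_key","bracket","torch_button"]:
        print(t,[(round(d["conf"],2),np.round(d["bbox"]).tolist()) for d in search_frame(c,t)])
print(r.get_state()["time_s"])
E
```

```text
pics
side [0.097 0.763 1.107] [-141.32325460197188, -0.40192130436000073, -148.62182396179116] -0.1590450343347486
torch [(0.89, [188.0, 293.0, 215.0, 348.0]), (0.77, [239.0, 314.0, 258.0, 365.0]), (0.56, [154.0, 334.0, 186.0, 383.0])]
tray [(0.81, [193.0, 233.0, 268.0, 285.0]), (0.8, [293.0, 242.0, 370.0, 314.0])]
chock [(0.59, [246.0, 169.0, 309.0, 228.0])]
spray_bottle [(0.93, [345.0, 93.0, 371.0, 150.0]), (0.16, [185.0, 295.0, 215.0, 344.0])]
nut_key [(0.91, [160.0, 283.0, 207.0, 298.0])]
bracket [(0.82, [174.0, 137.0, 301.0, 242.0])]
torch_button [(0.49, [192.0, 300.0, 206.0, 310.0]), (0.49, [156.0, 338.0, 170.0, 346.0]), (0.27, [244.0, 184.0, 308.0, 228.0])]
top [0.229 0.032 1.427] [-168.64209143944814, 1.1679746874409238, -88.96902463497007] -0.12623026532698747
torch [(0.7, [158.0, 239.0, 185.0, 264.0]), (0.61, [156.0, 196.0, 180.0, 223.0]), (0.6, [121.0, 198.0, 148.0, 223.0])]
tray [(0.98, [220.0, 164.0, 264.0, 225.0]), (0.79, [235.0, 242.0, 288.0, 304.0])]
chock [(0.87, [291.0, 170.0, 319.0, 226.0]), (0.38, [216.0, 142.0, 327.0, 208.0])]
spray_bottle [(0.59, [403.0, 206.0, 431.0, 233.0]), (0.47, [157.0, 197.0, 180.0, 223.0])]
nut_key [(0.85, [184.0, 166.0, 200.0, 198.0]), (0.56, [218.0, 141.0, 328.0, 204.0])]
bracket [(0.58, [218.0, 141.0, 328.0, 206.0])]
torch_button [(0.44, [157.0, 204.0, 168.0, 213.0]), (0.41, [162.0, 242.0, 166.0, 249.0]), (0.26, [215.0, 142.0, 330.0, 204.0])]
0.8
```

View pics/s0.png

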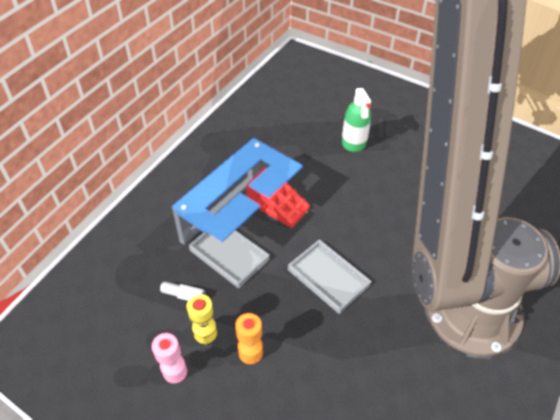

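View pics/t0.png

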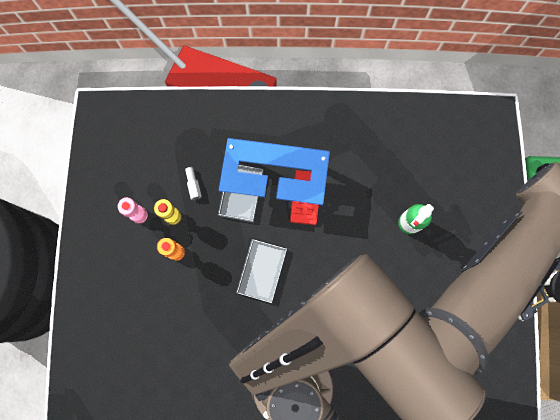

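Three torch-shaped things: pink (side 168,358), yellow (side 202,320; top 168,212) and orange (side 249,338). The yellow one fits. Of the two trays, the one at top (240,205) under the bracket's left arm is farther left than the loose one at (262,272). I'll confirm this in a crop and measure.

```bash
sed -i 's/^def ray/from scipy.spatial.transform import Rotation as Ro\nfrom scipy.optimize import least_squares\ncap0=capture\ndef capture(n):\n    c=cap0(n);c["rotation"]=Ro.from_euler("xyz",c["rotation"],degrees=True).as_matrix();return c\ndef ray/' h.py
python3 - <<'E'
from h import *
np.set_printoptions(precision=4,suppress=True)
a0=cap0("side");b0=cap0("top")
def fix(c): d=dict(c);d["rotation"]=Ro.from_euler("xyz",c["rotation"],degrees=True).as_matrix();return d
a,b=fix(a0),fix(b0)
cr=lambda c,x,y,w,h,s:cv2.resize(c["frame"][y:y+h,x:x+w],None,fx=s,fy=s,interpolation=cv2.INTER_CUBIC)
cv2.imwrite("pics/c1.png",np.hstack([cr(a,140,130,180,260,2.2)[:560],cr(b,110,130,180,260,2.2)[:560]])[:,:,::-1])
for n,c,raw in(("side",a,a0),("top",b,b0)):
    H=cv2.cvtColor(c["frame"],cv2.COLOR_RGB2HSV)
    # red button centroid among yellow torch box
    x,y,X,Y=(185,290,218,320) if n=="side" else (150,195,185,227)
    m=np.zeros(H.shape[:2],bool);m[y:Y,x:X]=((H[y:Y,x:X,0]<6)|(H[y:Y,x:X,0]>174))&(H[y:Y,x:X,1]>150)
    v,u=np.nonzero(m);print(n,"btn",u.mean(),v.mean(),m.sum(),at_z(c,u.mean(),v.mean(),.1455))
    for t in["torch","tray","chock","spray_bottle","nut_key"]:
        o=outline_of(raw,t)
        for d in o[:3]:
            vv,uu=np.nonzero(d["region"]);print(t,round(d["conf"],2),(uu.mean().round(),vv.mean().round()),at_z(c,uu.mean(),vv.mean(),{"torch":.07,"spray_bottle":.1,"nut_key":.015}.get(t,.02))[:2])
    # bracket blue
    bl=((H[...,0]>100)&(H[...,0]<118)&(H[...,1]>140)&(H[...,2]>90)).astype(np.uint8)
    k,l,s,_=cv2.connectedComponentsWithStats(bl);i=1+s[1:,4].argmax();print(s[i])
    cn=max(cv2.findContours((l==i).astype(np.uint8),0,1)[0],key=cv2.contourArea)
    ap=cv2.approxPolyDP(cn,2.5,True)[:,0]
    for p in ap: print(p,at_z(c,*p,.14)[:2])
print(r.get_state())
E
```

```text
side btn 198.80519480519482 304.012987012987 77 [0.5075 0.3832 0.1455]
torch 0.81 (np.float64(249.0), np.float64(338.0)) [0.4    0.3642]
torch 0.69 (np.float64(170.0), np.float64(357.0)) [0.5166 0.4884]
torch 0.61 (np.float64(202.0), np.float64(319.0)) [0.5123 0.3797]
tray 0.83 (np.float64(328.0), np.float64(276.0)) [0.3426 0.1075]
tray 0.79 (np.float64(230.0), np.float64(256.0)) [0.575  0.1834]
chock 0.85 (np.float64(279.0), np.float64(202.0)) [ 0.5621 -0.0275]
spray_bottle 0.63 (np.float64(357.0), np.float64(123.0)) [ 0.4932 -0.3339]
nut_key 0.58 (np.float64(181.0), np.float64(290.0)) [0.6209 0.3241]
[ 178  140  124   99 3487]
[301 165] [ 0.5278 -0.0732]
[263 144] [ 0.6495 -0.0871]
[255 149] [ 0.6571 -0.0606]
[252 144] [ 0.6739 -0.0721]
[256 140] [ 0.6732 -0.0903]
[251 140] [ 0.6844 -0.0834]
[230 158] [0.6935 0.0002]
[225 188] [0.6458 0.0906]
[207 203] [0.655  0.1519]
[203 211] [0.6485 0.1766]
[184 213] [0.6829 0.2049]
[178 210] [0.7005 0.2051]
[201 230] [0.6193 0.224 ]
[209 230] [0.6038 0.2144]
[223 238] [0.5638 0.2161]
[257 207] [0.5477 0.1001]
[240 194] [0.6041 0.0875]
[212 216]
[... 1167 characters left out ...]
.1683]
[309 169] [ 0.6281 -0.037 ]
[312 174] [ 0.6133 -0.0457]
[308 182] [ 0.5893 -0.0342]
[279 177] [0.6031 0.0488]
[277 198] [0.5411 0.0536]
[322 204] [ 0.5254 -0.074 ]
[328 151] [ 0.6835 -0.0922]
{'time_s': 1.4, 'joints': array([-48.752 ,  20.5453,   0.6834,   0.0001, -70.1351, -16.5065]), 'qd': array([-0.05  , -0.0269,  0.0127,  0.0244, -0.0207, -0.0195]), 'joint_torque': array([  0.0004, -58.2385,  29.3295,   7.0025,   0.0124,   0.    ]), 'tcp_pos': array([ 0.2825, -0.613 ,  0.2266]), 'eef_rot': array([-179.9971,    0.0007, -155.2584]), 'contact_force': array([0.4449, 0.5007, 0.8981]), 'moment': array([0.0018, 0.0352, 0.0512]), 'gripper_force': 0.0, 'gripper_width': 0.08786695853072155}
```

View pics/c1.png

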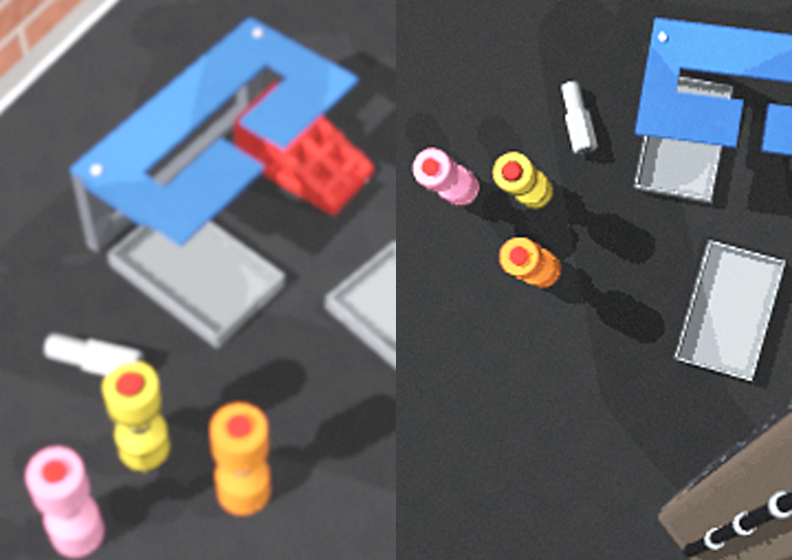

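The crop confirms it: the yellow torch, with its red button, stands between pink and orange, and the left-hand tray is half under the bracket's left (+y) arm. Torch axis is about (0.508, 0.382). Bracket centre is about (0.622, 0.063) with yaw about -6.6°, and its fitted size of 297 x 158 mm agrees with the given size. Moving now.

```bash
python3 -m creep '[[80,0,0,1,0,0,0],[80,0,0,1,0,0,0],[80,0,0,1,0,0,0],[80,0,0,1,0,0,0],[80,0.3,1,0,0,0,0],[80,0.3,1,0,0,0,0],[80,0.3,1,0,0,0,0],[80,0.3,1,0,0,0,0]]'
python3 -m creep '[[80,0.3,1,0,0,0,0],[80,0.3,1,0,0,0,0],[80,0.3,1,0,0,0,0],[80,0.3,1,0,0,0,0],[80,0.3,1,0,0,0,0],[80,0.3,1,0,0,0,0],[80,0.3,1,0,0,0,0],[80,0.3,1,0,0,0,0]]'
```

```text
time_s: 2.07
tcp_pos: [0.3125, -0.512, 0.3265]
eef_rot: [-180.0, 0.0, -155.3]
contact_force: [1.2, -0.4, -0.0]
gripper_width: 0.0802
gripper_force: 0.0
time_s: 2.73
tcp_pos: [0.3725, -0.3118, 0.3268]
eef_rot: [-180.0, 0.0, -155.3]
contact_force: [1.3, -0.1, 0.3]
gripper_width: 0.0797
gripper_force: 0.0
```

```bash
python3 -m creep '[[80,0.3,1,0,0,0,0],[80,0.3,1,0,0,0,0],[80,0.3,1,0,0,0,0],[80,0.3,1,0,0,0,0],[80,0.3,1,0,0,0,0],[80,0.3,1,0,0,0,0],[80,0.3,1,0,0,0,0],[80,0.3,1,0,0,0,0]]'
python3 -m creep '[[80,0.3,1,0,0,0,0],[80,0.3,1,0,0,0,0],[80,0.3,1,0,0,0,0],[80,0.3,1,0,0,0,0],[80,0.3,1,0,0,0,0],[80,0.3,1,0,0,0,0],[80,0.3,1,0,0,0,0],[80,0.3,1,0,0,0,0]]'
python3 -m creep '[[80,0,1,0,0,0,0],[80,0,1,0,0,0,0],[80,0,1,0,0,0,0],[80,0,1,0,0,0,0],[80,0,1,0,0,0,0],[80,0,1,0,0,0,0],[80,0,1,0,0,0,0],[80,0,1,0,0,0,0]]'
python3 -m creep '[[80,0,1,0,0,0,0],[80,0,1,0,0,0,0],[80,0,1,0,0,0,0],[80,0.3,0.8,-1,0,0,0],[80,0.3,0,-1,0,0,0],[80,0,0,-1,0,0,0],[80,0,0,0,0,0,0]]'
python3 - <<'E'
from h import *
s=r.get_state();print(s["tcp_pos"],s["joints"])
a=capture("side");b=capture("top")
f=np.hstack([cv2.resize(c["frame"][y:y+260,x:x+180],None,fx=2.2,fy=2.2) for c,x,y in((a,120,140),(b,100,110))])
cv2.imwrite("pics/c2.png",f[:,:,::-1])
# tighter bracket fit from both cameras, manual-corner reprojection
E
```

```text
time_s: 3.4
tcp_pos: [0.4325, -0.1118, 0.3269]
eef_rot: [-180.0, 0.0, -155.3]
contact_force: [-0.3, -0.2, -0.5]
gripper_width: 0.0799
gripper_force: 0.0
time_s: 4.07
tcp_pos: [0.4926, 0.0883, 0.3268]
eef_rot: [180.0, 0.0, -155.2]
contact_force: [1.4, -0.2, -0.2]
gripper_width: 0.0801
gripper_force: 0.0
time_s: 4.73
tcp_pos: [0.4923, 0.2882, 0.3268]
eef_rot: [180.0, 0.0, -155.3]
contact_force: [0.7, -0.5, 0.7]
gripper_width: 0.0804
gripper_force: 0.0
time_s: 5.32
tcp_pos: [0.5054, 0.3807, 0.2456]
eef_rot: [-179.9, -0.5, -155.3]
contact_force: [-0.5, -0.2, -0.8]
gripper_width: 0.0802
gripper_force: 0.0
[0.50543786 0.3806575  0.2456257 ] [  54.55830545   16.2864134    -2.88285325   -0.11995074  -71.32495146
 -119.80497995]
```

View pics/c2.png

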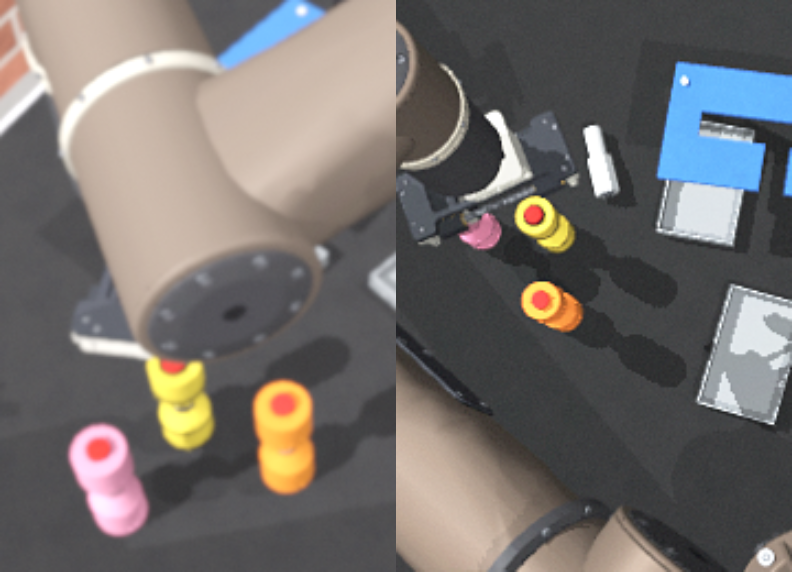

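The gripper is above the yellow torch, seen between the pink and orange ones. Descending with checks.

```bash
python3 -m creep '[[80,0,0,-0.8,0,0,0],[80,0,0,-0.8,0,0,0],[80,0,0,-0.8,0,0,0],[80,0,0,-0.4,0,0,0],[80,0,0,0,0,0,0],[80,0,0,0,0,0,0]]'
```

```text
time_s: 5.92
tcp_pos: [0.5081, 0.3823, 0.1832]
eef_rot: [180.0, 0.1, -155.2]
contact_force: [0.1, -0.0, 0.3]
gripper_width: 0.0803
gripper_force: 0.0
```

```bash
python3 -m creep '[[80,0,0,-0.6,0,0,0],[80,0,0,-0.6,0,0,0],[80,0,0,-0.6,0,0,0],[80,0,0,-0.6,0,0,0],[80,0,0,-0.5,0,0,0],[80,0,0,-0.25,0,0,0],[80,0,0,0,0,0,0],[80,0,0,0,0,0,0]]'
python3 -m creep '[[40,0,0,0,0,0,0],[40,0,0,0,0,0,0],[40,0,0,0,0,0,0],[40,0,0,0,0,0,0],[40,0,0,0,0,0,0],[40,0,0,0,0,0,0]]' 30
```

```text
time_s: 6.58
tcp_pos: [0.5081, 0.3826, 0.1042]
eef_rot: [180.0, 0.1, -155.2]
contact_force: [1.2, -0.5, -0.2]
gripper_width: 0.0804
gripper_force: 0.0
time_s: 7.08
tcp_pos: [0.5076, 0.382, 0.1031]
eef_rot: [180.0, 0.0, -155.3]
contact_force: [0.6, -1.3, 1.9]
gripper_width: 0.0495
gripper_force: 29.9
```

```bash
python3 -m creep '[[40,0,0,0.4,0,0,0],[40,0,0,0.8,0,0,0],[40,0,0,1,0,0,0],[40,0,0,1,0,0,0],[40,0,0,1,0,0,0],[40,0,0,1,0,0,0],[40,0,0,1,0,0,0],[40,0,0,1,0,0,0]]' 45
python3 -m creep '[[40,-0.1,-0.5,0.2,0,0,0],[40,-0.2,-0.9,0,0,0,0],[40,-0.2,-1,0,0,0,0],[40,-0.2,-1,0,0,0,0],[40,-0.2,-1,0,0,0,0],[40,-0.2,-1,0,0,0,0],[40,-0.2,-1,0,0,0,0],[40,-0.2,-1,0,0,0,0]]'
python3 -m creep '[[40,-0.2,-1,0,0,0,0],[40,-0.2,-1,0,0,0,0],[40,-0.2,-1,0,0,0,0],[40,-0.2,-0.9,0,0,0,0],[40,0,-0.6,0,0,0,0],[40,0,-0.1,0,0,0,0],[40,0,0,0,0,0,0],[40,0,0,0,0,0,0]]'
python3 - <<'E'
from h import *
np.set_printoptions(precision=4,suppress=True)
s=r.get_state();print(s["tcp_pos"],s["eef_rot"])
a=capture("side");b=capture("top");save(a,"s3.png");save(b,"t3.png")
E
```

```text
time_s: 7.75
tcp_pos: [0.507, 0.3816, 0.2845]
eef_rot: [180.0, -0.0, -155.3]
contact_force: [0.5, 0.4, -2.2]
gripper_width: 0.0496
gripper_force: 44.9
time_s: 8.42
tcp_pos: [0.4689, 0.1952, 0.2875]
eef_rot: [180.0, -0.1, -155.3]
contact_force: [0.7, 0.6, -1.8]
gripper_width: 0.0498
gripper_force: 44.9
time_s: 9.08
tcp_pos: [0.4498, 0.082, 0.2878]
eef_rot: [180.0, 0.0, -155.3]
contact_force: [0.1, 0.2, -2.1]
gripper_width: 0.0492
gripper_force: 44.9
[0.4498 0.082  0.2878] [ 179.9831    0.0046 -155.297 ]
```

View pics/s3.png

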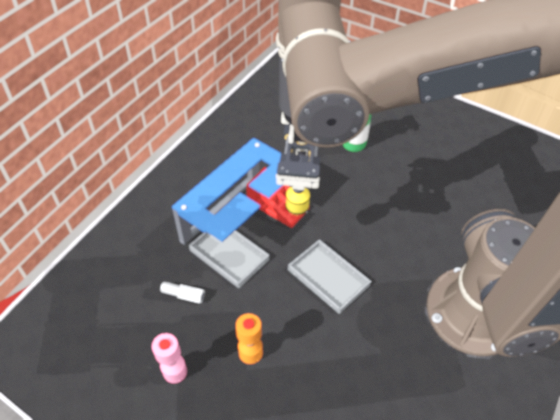

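The side view shows the torch hanging plumb in the gripper at about (297,200), in front of the bracket. Next I'll refine the bracket pose by fitting the plate's silhouette in both initial pictures.

```bash
cat > fit.py <<'E'
from h import *
np.set_printoptions(precision=4,suppress=True)
P=np.array([[-80,-150],[80,-150],[80,150],[-80,150],[-80,17],[-17,17],[-17,106],[17,106],[17,-106],[-17,-106],[-17,-17],[-80,-17]])/1e3
E_=np.vstack([np.linspace(P[i],P[(i+1)%12],40) for i in range(12)])
M=[]
for n,fn in(("side","s0"),("top","t0")):
    c=capture(n);im=cv2.imread(f"pics/{fn}.png");H=cv2.cvtColor(im,cv2.COLOR_BGR2HSV)
    m=((H[...,0]>98)&(H[...,0]<120)&(H[...,1]>120)&(H[...,2]>70)).astype(np.uint8)
    k,l,s,_=cv2.connectedComponentsWithStats(m);m=(l==1+s[1:,4].argmax())
    M.append((c,m))
def render(c,p):
    cs,sn=np.cos(p[2]),np.sin(p[2]);q=E_@np.array([[cs,sn],[-sn,cs]])+p[:2]
    px=np.array([proj(c,[*w,.14]) for w in q])
    im=np.zeros((420*4,560*4),np.uint8);cv2.fillPoly(im,[np.round((px+.5)*4-.5).astype(int)],255)
    return cv2.resize(im,(560,420),interpolation=cv2.INTER_AREA)/255.
from scipy.optimize import minimize
for sel in([0,1],[0],[1]):
    f=lambda p:sum(np.abs(render(M[i][0],[p[0],p[1],p[2]])-M[i][1]).sum() for i in sel)
    o=minimize(f,[.622,.063,-.115],method="Nelder-Mead",options=dict(initial_simplex=[[.622,.063,-.115],[.628,.063,-.115],[.622,.069,-.115],[.622,.063,-.085]],xatol=1e-4,maxiter=80))
    x=o.x;cs,sn=np.cos(x[2]),np.sin(x[2]);g=lambda a,b:(x[0]+cs*a-sn*b,x[1]+sn*a+cs*b)
    print(sel,x,np.degrees(x[2]),o.fun,"mouth",np.array(g(-.08,0)),"pl",np.array(g(0,.09)))
E
python3 fit.py
```

```text
[0, 1] [ 0.6227  0.0644 -0.122 ] -6.988486703165191 858.8509803921569 mouth [0.5433 0.0742] pl [0.6336 0.1538]
[0] [ 0.6223  0.0657 -0.1218] -6.981113466852578 590.4313725490197 mouth [0.5429 0.0754] pl [0.6333 0.155 ]
[1] [ 0.6227  0.0638 -0.1222] -6.999933487153251 246.38039215686274 mouth [0.5433 0.0735] pl [0.6337 0.1531]
```

```bash
python3 -m creep '[[40,0,0,-0.5,0,0,0],[40,0,0,-1,0,0,0],[40,0,0,-1,0,0,0],[40,0,0,-1,0,0,0],[40,0,0,-1,0,0,0],[40,0,0,-0.5,0,0,0],[40,0,0,0,0,0,0],[40,0,0,0,0,0,0]]'
```

```text
time_s: 9.95
tcp_pos: [0.4499, 0.0822, 0.1626]
eef_rot: [-180.0, -0.1, -155.2]
contact_force: [1.1, -0.3, -1.9]
gripper_width: 0.0495
gripper_force: 44.9
```

Both cameras agree: bracket at (0.6227, 0.0644), yaw -7.0°. In the bracket frame the torch is at x -174 mm, y -3 mm, so I'll correct y and then go in slowly along the stem.

```bash
python3 -m creep '[[40,0,0.14,0,0,0,0],[40,0.6,-0.07,0,0,0,0],[40,0.6,-0.07,0,0,0,0],[40,0.6,-0.08,0,0,0,0],[40,0.6,-0.07,0,0,0,0],[40,0.6,-0.08,0,0,0,0],[40,0.6,-0.07,0,0,0,0],[40,0,0,0,0,0,0]]'
python3 - <<'E'
from h import *
np.set_printoptions(precision=4,suppress=True)
s=r.get_state();t=s["tcp_pos"];print(t,s["contact_force"])
a=capture("side");b=capture("top")
f=np.hstack([cv2.resize(c["frame"][y:y+130,x:x+130],None,fx=3,fy=3,interpolation=cv2.INTER_CUBIC) for c,x,y in((a,180,120),(b,210,120))])
cv2.imwrite("pics/c4.png",f[:,:,::-1])
E
```

```text
time_s: 10.62
tcp_pos: [0.5433, 0.0751, 0.1642]
eef_rot: [-180.0, 0.2, -155.3]
contact_force: [1.3, -0.1, -1.9]
gripper_width: 0.0492
gripper_force: 44.9
[0.5433 0.0751 0.1642] [ 1.2613 -0.0698 -1.948 ]
```

View pics/c4.png

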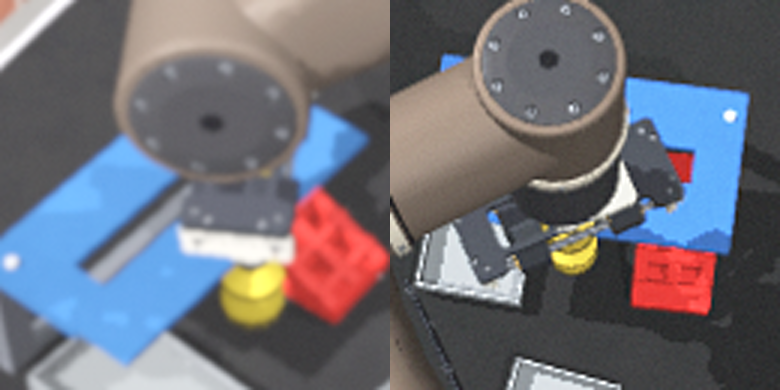

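The barrel is at the mouth (bracket x -80, y +1 mm), with the head under the plate and no contact force. Continuing.

```bash
python3 -m creep '[[40,0.5,-0.06,0,0,0,0],[40,0.5,-0.07,0,0,0,0],[40,0.5,-0.06,0,0,0,0],[40,0.5,-0.07,0,0,0,0],[40,0.5,-0.06,0,0,0,0],[40,0.5,-0.07,0,0,0,0],[40,0.18,-0.02,0,0,0,0],[40,0,0,0,0,0,0]]'
```

```text
time_s: 11.38
tcp_pos: [0.6199, 0.0645, 0.1631]
eef_rot: [-180.0, 0.0, -155.3]
contact_force: [-1.1, -1.3, -2.5]
gripper_width: 0.0494
gripper_force: 44.9
```

```bash
python3 -m creep '[[40,0,0,0,0,0,0],[40,0,0,0,0,0,0],[40,0,0,0,0,0,0]]'
```

```text
time_s: 11.63
tcp_pos: [0.6188, 0.0644, 0.1631]
eef_rot: [180.0, 0.0, -155.2]
contact_force: [0.7, 0.1, -2.4]
gripper_width: 0.0489
gripper_force: 44.9
```

```bash
python3 -m creep '[[40,0.16,-0.02,0,0,0,0],[40,0,0,0,0,0,0],[40,0.05,0.4,0,0,0,0],[40,0.06,0.5,0,0,0,0],[40,0.06,0.5,0,0,0,0],[40,0.06,0.5,0,0,0,0],[40,0,0,0,0,0,0],[40,0,0,0,0,0,0]]'
```

```text
time_s: 12.3
tcp_pos: [0.6292, 0.1128, 0.1625]
eef_rot: [180.0, -0.0, -155.2]
contact_force: [0.4, 0.3, -1.8]
gripper_width: 0.0494
gripper_force: 44.9
```

```bash
python3 -m creep '[[40,0.05,0.45,0,0,0,0],[40,0.05,0.5,0,0,0,0],[40,0.05,0.5,0,0,0,0],[40,0.03,0.19,0,0,0,0],[40,0,0,0,0,0,0],[40,0,0,0,0,0,0],[40,0,0,0,0,0,0]]'
```

```text
time_s: 12.88
tcp_pos: [0.6336, 0.152, 0.1627]
eef_rot: [-180.0, -0.0, -155.3]
contact_force: [1.5, 0.8, -1.6]
gripper_width: 0.049
gripper_force: 44.9
```

```bash
python3 -m creep '[[40,0,0.06,-0.2,0,0,0],[40,0,0,-0.2,0,0,0],[40,0,0,0,0,0,0],[40,0,0,-0.06,0,0,0],[40,0,0,0,0,0,0],[40,0,0,0,0,0,0]]'
python3 -m creep '[[40,0,0,-0.06,0,0,0],[40,0,0,0,0,0,0],[40,0,0,-0.06,0,0,0],[40,0,0,0,0,0,0],[40,0,0,0,0,0,0]]'
```

```text
time_s: 13.38
tcp_pos: [0.6337, 0.1536, 0.1513]
eef_rot: [-180.0, -0.0, -155.3]
contact_force: [0.7, -0.1, -3.2]
gripper_width: 0.0493
gripper_force: 44.9
time_s: 13.8
tcp_pos: [0.6337, 0.1537, 0.1483]
eef_rot: [180.0, -0.0, -155.3]
contact_force: [0.5, -0.3, -2.6]
gripper_width: 0.0495
gripper_force: 44.9
```

```bash
python3 -m creep '[[40,0,0,-0.03,0,0,0],[40,0,0,0,0,0,0],[40,0,0,-0.02,0,0,0],[40,0,0,0,0,0,0],[40,0,0,0,0,0,0]]'
```

```text
time_s: 14.22
tcp_pos: [0.6339, 0.1538, 0.148]
eef_rot: [-180.0, 0.0, -155.2]
contact_force: [-2.8, 0.5, 5.6]
gripper_width: 0.0496
gripper_force: 44.9
```

```bash
python3 -m creep '[[52,0,0,0,0,0,0],[60,0,0,0,0,0,0],[70,0,0,0,0,0,0],[80,0,0,0,0,0,0],[80,0,0,0,0,0,0],[80,0,0,0,0,0,0],[80,0,0,0,0,0,0],[80,0,0,0,0,0,0]]'
python3 -m creep '[[80,0,0,0.4,0,0,0],[80,0,0,0.8,0,0,0],[80,0,0,0.8,0,0,0],[80,0,0,0.8,0,0,0],[80,0,0,0.8,0,0,0],[80,0,0,0.4,0,0,0],[0,0,0,0,0,0,0],[0,0,0,0,0,0,0]]'
python3 - <<'E'
from h import *
np.set_printoptions(precision=4,suppress=True)
a=capture("side");b=capture("top")
f=np.hstack([cv2.resize(c["frame"][y:y+130,x:x+130],None,fx=3,fy=3,interpolation=cv2.INTER_CUBIC) for c,x,y in((a,160,130),(b,190,110))])
cv2.imwrite("pics/c5.png",f[:,:,::-1])
for c in(a,b): print(proj(c,[.6337,.1537,.191]),proj(c,[.6337,.1537,.185]))
E
```

```text
time_s: 14.88
tcp_pos: [0.6337, 0.1537, 0.147]
eef_rot: [-180.0, -0.0, -155.3]
contact_force: [-0.8, 0.2, 0.1]
gripper_width: 0.0794
gripper_force: 0.0
time_s: 15.55
tcp_pos: [0.6337, 0.1539, 0.2474]
eef_rot: [180.0, 0.1, -155.3]
contact_force: [0.7, -0.4, -0.8]
gripper_width: 0.0718
gripper_force: 0.0
[211.9757 192.8341] [212.2026 194.5642]
[241.2937 160.8663] [241.4806 161.5392]
```

View pics/c5.png

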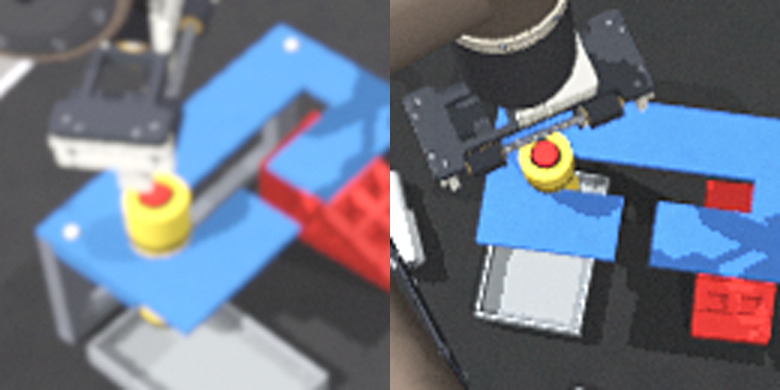

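The torch hangs upright in the left pocket. Its button is at side (212,195) and top (242,161), within 2 px of the prediction, and the tray hasn't moved. Next is the press with shut fingers.

```bash
python3 -m creep '[[0,0,0,0,0,0,0],[0,0,0,0,0,0,0],[0,0,0,0,0,0,0],[0,0,0,-0.6,0,0,0],[0,0,0,-0.6,0,0,0],[0,0,0,-0.6,0,0,0],[0,0,0,-0.2,0,0,0],[0,0,0,0,0,0,0]]'
python3 -m creep '[[0,0,0,-0.1,0,0,0],[0,0,0,-0.08,0,0,0],[0,0,0,0,0,0,0],[0,0,0,0,0,0,0]]'
```

```text
time_s: 16.32
tcp_pos: [0.6329, 0.1533, 0.1953]
eef_rot: [-180.0, -0.2, -155.3]
contact_force: [-0.3, -1.0, -1.0]
gripper_width: 0.0105
gripper_force: 0.0
time_s: 16.65
tcp_pos: [0.6339, 0.1538, 0.1931]
eef_rot: [-180.0, 0.0, -155.3]
contact_force: [-0.6, -0.5, 0.3]
gripper_width: 0.0007
gripper_force: 0.0
```

```bash
python3 -m creep '[[0,0,0,-0.1,0,0,0],[0,0,0,-0.08,0,0,0],[0,0,0,0,0,0,0],[0,0,0,0,0,0,0]]'
python3 -m creep '[[0,0,0,-0.06,0,0,0],[0,0,0,-0.04,0,0,0],[0,0,0,0,0,0,0],[0,0,0,0,0,0,0]]'
```

```text
time_s: 16.98
tcp_pos: [0.6342, 0.1539, 0.1886]
eef_rot: [-180.0, 0.1, -155.2]
contact_force: [1.3, -0.2, 2.5]
gripper_width: 0.0001
gripper_force: 1.5
time_s: 17.32
tcp_pos: [0.6342, 0.1539, 0.1863]
eef_rot: [-180.0, 0.1, -155.2]
contact_force: [0.4, 0.6, 6.3]
gripper_width: 0.0004
gripper_force: 3.0
```

Contact is at about 0.191 as predicted. Now at 0.1863 with 6 N; pressing a little further to the stop.

```bash
python3 -m creep '[[0,0,0,-0.04,0,0,0],[0,0,0,-0.04,0,0,0],[0,0,0,0,0,0,0],[0,0,0,0,0,0,0],[0,0,0,0,0,0,0],[0,0,0,0,0,0,0]]'
```

```text
time_s: 17.82
tcp_pos: [0.6343, 0.1539, 0.186]
eef_rot: [-180.0, 0.2, -155.2]
contact_force: [-3.3, 0.6, 14.4]
gripper_width: 0.0003
gripper_force: 7.5
```

It's against the stop at 14 N, so fully in. Letting go and backing off.

```bash
python3 -m creep '[[0,0,0,0.2,0,0,0],[0,0,0,0.3,0,0,0],[0,0,0,0.6,0,0,0],[0,0,0,1,0,0,0],[0,0,0,1,0,0,0],[0,0,0,1,0,0,0],[0,0,0,0.5,0,0,0],[0,0,0,0,0,0,0]]'
python3 -m creep '[[0,-0.8,0,0.3,0,0,0],[0,-1,0,0,0,0,0],[0,-1,0,0,0,0,0],[0,-1,0,0,0,0,0],[0,-0.6,0,0,0,0,0],[0,0,0,0,0,0,0],[0,0,0,0,0,0,0],[0,0,0,0,0,0,0]]'
python3 - <<'E'
from h import *
a=capture("side");b=capture("top")
f=np.hstack([cv2.resize(c["frame"][y:y+130,x:x+130],None,fx=3,fy=3,interpolation=cv2.INTER_CUBIC) for c,x,y in((a,160,130),(b,190,110))])
cv2.imwrite("pics/c6.png",f[:,:,::-1])
E
```

```text
time_s: 18.48
tcp_pos: [0.6345, 0.1539, 0.302]
eef_rot: [-180.0, 0.2, -155.3]
contact_force: [-0.5, -0.7, 0.7]
gripper_width: 0.0003
gripper_force: 0.0
time_s: 19.15
tcp_pos: [0.5237, 0.1537, 0.3056]
eef_rot: [180.0, -0.0, -155.2]
contact_force: [-0.1, 0.8, -0.9]
gripper_width: 0.0003
gripper_force: 0.0
```

View pics/c6.png

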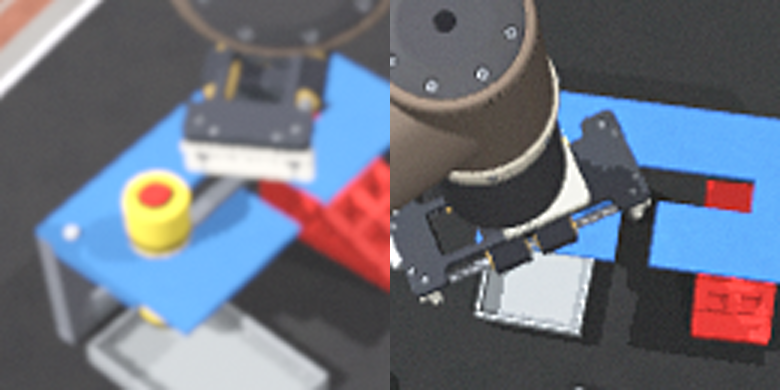

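The torch hangs straight at the same place (side 212,195), with its button out and the robot clear.

```bash
python3 -c "
from plant import close_job
print(close_job())"
```

```text
the job is handed in; nothing more can be done
None
```

The yellow torch hangs straight in the bracket's left pocket on the drip tray's side; I pressed its button to the stop (14 N) and let go, the tray and chock looked unmoved, and I handed the job in at about 19 s with no verdict returned.

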